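# Swap the odd slotted spacer on the rack

### The arm

A 6-joint arm with a two-finger parallel gripper is mounted at the origin on a cart in front of the work surface, level with it; the furniture and walls round the work are solid. World frame = base frame: x ahead of the robot, y to its left, z up, the work surface at z = 0. Lengths are in m, angles in rad, forces in N, time in s.
With the tool pointing down it reaches from about 0.25 to 0.85 m from the base axis. Payload 12.5 kg.
Tool frame: the origin (TCP) lies midway between the tips of the shut fingers; the grasp point (between the pads) lies 19 mm behind it; z points along the fingers, y is the line along which they close (so a half turn about z gives the same grasp; the last joint's range is limited). The gripper opens to 93 mm and grips with 3 to 60 N. Pads are 15 mm wide; open, the fingers measure 128 mm over their backs; the gripper's body (75 mm by 188 mm) begins 65 mm behind the grasp point.
Start: joints at [1.085, 0.351, 1.652, -0, 1.139, -0.085], TCP at [0.215, 0.506, 0.219] pointing down, gripper open.
Joint ranges: [-2.75, 2.75], [-0.79, 2.1], [0.01, 2.65], [-1.57, 4.71], [0.07, 3.14], [-2.87, 2.87]. Speed limits (rad/s): [2.22, 2.22, 2.79, 3.14, 3.14, 3.14].

### API

Orientations are given as a unit quaternion [w, x, y, z].
In Python, from workcell import ctrl gives the robot as it stands.
- The arm moves only by the tool move_arm, never from a script. Its argument "moves" is a list of rows, each an object of numbers: "jaw": the finger opening in m, from 0 to 0.093; "tx", "ty", "tz": the shift along the tool's x, y, z in m; "wx", "wy", "wz": the turn, a rotation vector about the tool's x, y, z in degrees. A call has 1 to 20 rows; each row shifts and turns the commanded pose from where the row before left it, along the tool's axes as they then stand; what a row does not reach is not made up. A row lasts 1/12 s, in which the tool goes at most 41.7 mm and 7.16 degrees, less where a joint would pass 70% of its speed; a pose out of reach is approached as far as the arm can. A call with a gripper value outside its range is refused whole. The fingers move at their own pace and stop on an object; "grip_force" is the grip in N (left out, the last holds). Time passes only in rows, so rows that do not move let the fingers close. It gives the time, the measured TCP pose, the force, the opening and the grip force at its end, in the units of the state.
- ctrl.state(): the state, without advancing time (a new reading comes with each control period).
- ctrl.read_camera(name): name is "scene" or "side" or "wrist"; returns a dict with "frame" (480x640x3 uint8, blue, green, red), "z_map" (480x640 float32, m along the optical axis (not along the pixel's ray), 0 where there is no reading), "mtx" (3x3 intrinsics, pixels), "extrinsics" (4x4, takes a point from camera to world coordinates). Camera axes: x right, y up, looking along -z (the intrinsics and any distortion apply to the point x, -y, -z); pixel columns grow to the right and rows downward; lengths in m; the calibration is good to about 2 mm. The wrist camera is an equidistant fisheye: a pixel r from the principal point sees the ray r / f radians off the axis. A picture is of the moment at which its call begins.
- ctrl.finish_job(): hands the job in; it is judged then, once.
The state is a dict: "time_s": time; "joint_positions": joint angles; "joint_vel": joint speeds; "effort": joint torques, N m; "position": TCP position; "ee_rot": TCP orientation; "ft_force": force on the tool from outside, world axes, zero at the start; "torque": the same for the moment, N m; "grip_width": finger opening in m; "finger_force": force on a finger pad.
Only numpy, scipy, OpenCV 4.12 (cv2) and the standard library are available. Lean on these libraries where they do the work, as an engineer would, in place of code of your own. Each camera call takes 0.05 s, during which the arm holds its last target. There are 200 camera calls.

### The job

One of the three slotted spacers on the storage rack is a different shape from the other two: slide it sideways off its headed stem and lay it flat in the free end of the stock tray. From the tray take the spacer that matches the other two on the rack in both shape and thickness, and slide it onto the freed stem, flat on the rack, until the stem is fully home in its slot. Leave the other spacers and the things on the bench where they are.

Things in the scene. Friction and masses are not known exactly. Their poses are not given: they have to be found in the camera images.
- rack: Storage rack (fixed): grey base plate 130 mm (x) by 270 mm (y), 12 mm thick, with three steel stems in a row along y, 100 mm apart, on its middle line. Origin: middle of its underside, on the bench. x points roughly away from the robot, y left along the row, z up.
- stem_1 (a point): Left stem: point on its axis at the plate's top surface, axes as the rack's. Stems are 10 mm thick with a round head 23 mm across; the head's underside is 34 mm and its top 41.5 mm above the plate, so a 24 mm spacer has 10 mm of play under it and can only leave sideways.
- stem_2 (a point): Middle stem of the rack, same point and axes as for the left one.
- stem_3 (a point): Right stem of the rack, same point and axes as for the left one.
- spacer_a_mid (a point): Slotted disc: round, 60 mm across, 24 mm thick, plain aluminium. A 14 mm wide slot runs from its middle (closed end, half-round about the middle) out through its rim at +x; mouth flared to 20 mm. Origin at its middle, half-way up; z up. Starts on a stem of the rack, home in its slot, slot opening along the rack's x within 0.15 rad; 0.11 to 0.22 kg.
- spacer_b_mid (a point): Slotted disc: round, 60 mm across, 24 mm thick, plain aluminium. A 14 mm wide slot runs from its middle (closed end, half-round about the middle) out through its rim at +x; mouth flared to 20 mm. Origin at its middle, half-way up; z up. On another stem of the rack, in the same way; 0.11 to 0.22 kg.
- spacer_c_mid (a point): Slotted block: square, 60 by 60 mm with slightly rounded corners, 24 mm thick, plain aluminium. A 14 mm wide slot runs from its middle (closed end, half-round about the middle) out through its rim at +x; mouth flared to 20 mm. Origin at its middle, half-way up; z up. On the remaining stem of the rack, in the same way; its sides lie along its x and y; 0.14 to 0.28 kg.
- spacer_d_mid (a point): Slotted disc: round, 60 mm across, 24 mm thick, plain aluminium. A 14 mm wide slot runs from its middle (closed end, half-round about the middle) out through its rim at +x; mouth flared to 20 mm. Origin at its middle, half-way up; z up. In the stock tray at the start, in the middle or at the far end; slot towards the tray's x to within 0.35 rad; 0.11 to 0.22 kg.
- spacer_e_mid (a point): Slotted disc: round, 60 mm across, 12 mm thick, plain aluminium. A 14 mm wide slot runs from its middle (closed end, half-round about the middle) out through its rim at +x; mouth flared to 20 mm. Origin at its middle, half-way up; z up. In the stock tray at the start, in the other of these two places; about 0.08 kg.
- stock_tray_in (a point): Stock tray (fixed): middle of its inner floor, 4 mm above the bench. Black shallow tray 260 mm long (x, pointing roughly away from the robot) by 150 mm wide (y), walls 4 mm thick, rim 16 mm above the bench. Its places lie at x = -80 mm (free), 0 and +80 mm on its middle line; z up.
- mug_mid (a point): Mug, 92 mm tall, 78 mm across, standing behind the rack: a point half-way up its middle. To be left alone.
- loupe_mid (a point): Black round stand loupe, 39 mm across, 24 mm tall, behind the rack: its centre. To be left alone.
- marker_mid (a point): Black marker pen, 136 mm long, lying left of the rack: its centre. To be left alone.
Not all that is in view belongs to the job. Leave any green look-alike of the part that bears spacer_c_mid alone.

How it is judged:
On the way:
1. the square spacer has been taken off its stem (distance of spacer_c_mid from where it was at the start of the episode above 0.06 m), for 0.2 s.
At the end, for the whole second after the job is handed in: The thick round spacer from the tray is on the freed stem (middle within 7 mm of its axis), flat on the rack; the square one lies flat on the tray floor inside the rim (heights within 5 mm, tilts under 0.1 rad). The other three spacers are within 30 mm of where they began ((horizontal distance between spacer_d_mid and stem_1 below 0.007 m or horizontal distance between spacer_d_mid and stem_2 below 0.007 m or horizontal distance between spacer_d_mid and stem_3 below 0.007 m) and z of spacer_d_mid in the frame of stem_2 between 0.007 and 0.017 m and angle between each of spacer_d_mid, spacer_c_mid's own z axis and vertical below 0.1 rad and x of spacer_c_mid in the frame of stock_tray_in between -0.105 and 0.105 m and y of spacer_c_mid in the frame of stock_tray_in between -0.05 and 0.05 m and z of spacer_c_mid in the frame of stock_tray_in between 0.007 and 0.017 m and distance of each of spacer_a_mid, spacer_b_mid, spacer_e_mid from where it was at the start of the episode below 0.03 m); the robot touches nothing.
It fails at once if one of the spacers that belong where they are is moved more than 30 mm (distance of any of spacer_a_mid, spacer_b_mid, spacer_e_mid from where it was at the start of the episode above 0.03 m).
It fails at once if the mug, loupe or marker is moved more than 30 mm (distance of any of mug_mid, loupe_mid, marker_mid from where it was at the start of the episode above 0.03 m).
It also fails if it takes over 59 s, if anything falls off the work surface, if the arm or the gripper's body presses on something with over 40 N, if the wrist force passes 120 N, or if a joint passes its speed limit or range.

## Working session

There is one attempt and no reset: what is moved stays moved. The work goes in short steps, Python scripts to look and compute and a tool call to move; the robot and the scene stay as the last step left them, time stands still between calls to the robot, and variables do not carry over. Pictures are saved under pics/ and viewed, at most 10 in all, crops included, and the job is handed in when it is done.

Besides the shell and the picture viewer there is one more tool, called after "Request:" as name(argument=value, ...) on one line, values as JSON. move_arm: Moves the arm, as the interface text tells. Its arguments: {"type":"object","properties":{"moves":{"type":"array","items":{"type":"object","properties":{"jaw":{"type":"number"},"tx":{"type":"number"},"ty":{"type":"number"},"tz":{"type":"number"},"wx":{"type":"number"},"wy":{"type":"number"},"wz":{"type":"number"}}}},"grip_force":{"type":"number"}},"required":["moves"]}

```bash
mkdir -p pics
cat > h.py <<'E'
import numpy as np, cv2, pickle
from workcell import ctrl
def grab(n):
    c=ctrl.read_camera(n); pickle.dump(c,open(f'{n}.pkl','wb')); return c
def load(n): return pickle.load(open(f'{n}.pkl','rb'))
def cloud(c,fish=False):
    K=np.array(c['mtx']);z=c['z_map'];h,w=z.shape
    u,v=np.meshgrid(np.arange(w),np.arange(h))
    x=(u-K[0,2])/K[0,0];y=(v-K[1,2])/K[1,1]
    if fish:
        r=np.hypot(x,y)+1e-9;s=np.tan(np.minimum(r,1.5))/r;x=x*s;y=y*s
    P=np.stack([x*z,-y*z,-z,np.ones_like(z)],-1)
    W=(P@np.array(c['extrinsics']).T)[...,:3]; W[z<=0]=np.nan
    return W
E
python3 - <<'E'
from h import *
a=grab('scene');b=grab('side')
cv2.imwrite('pics/scene.png',a['frame']);cv2.imwrite('pics/side.png',b['frame'])
print(a['mtx'],a['extrinsics'],b['mtx'],b['extrinsics'],ctrl.state())
E
```

```text
[[520.01061318   0.         305.51592077]
 [  0.         520.01061318 243.41912605]
 [  0.           0.           1.        ]] [[ 0.51739342  0.47608562 -0.71108827 -0.25036631]
 [-0.85548575  0.26720091 -0.44356263 -0.55311519]
 [-0.02117036  0.83782227  0.54553246  0.74489896]
 [ 0.          0.          0.          1.        ]] [[565.57830159   0.         310.58036986]
 [  0.         565.57830159 232.72562726]
 [  0.           0.           1.        ]] [[-0.98697429  0.1097851  -0.1175967   0.43792597]
 [-0.16055345 -0.62575156  0.7633201   1.06349454]
 [ 0.01021486  0.77225787  0.63522708  0.97725188]
 [ 0.          0.          0.          1.        ]] {'time_s': 0.1, 'joint_positions': array([ 1.08537922e+00,  3.51193975e-01,  1.65236801e+00, -6.37753305e-05,
        1.13911809e+00, -8.46210883e-02]), 'joint_vel': array([-0.00088886, -0.00070584, -0.00010802, -0.00029021, -0.00126405,
        0.00015443]), 'effort': array([ 5.96553923e-05, -4.98031211e+01, -2.85711068e+01,  7.00376532e-02,
        2.38849997e-02, -3.93127664e-06]), 'position': array([0.21443437, 0.50612601, 0.2181459 ]), 'ee_rot': array([-1.25090568e-04,  1.99046273e-01,  9.79989941e-01, -5.29914550e-04]), 'ft_force': array([ 0.62066299, -0.04079785,  0.1076223 ]), 'torque': array([-0.02794821,  0.01261444, -0.03752264]), 'finger_force': 0.0, 'grip_width': 0.09273259445265382}
```

View pics/scene.png

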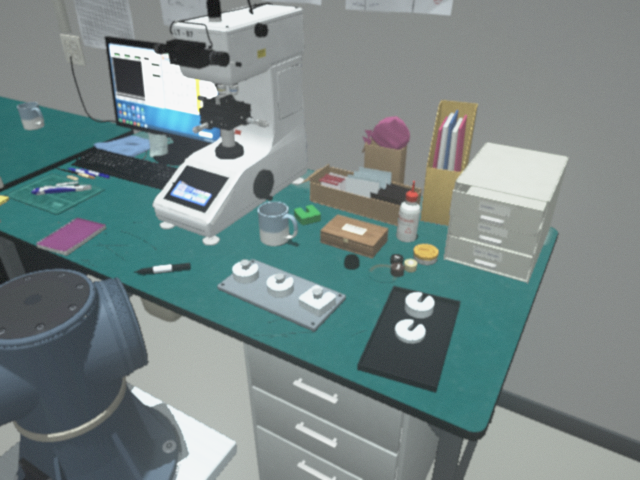

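View pics/side.png

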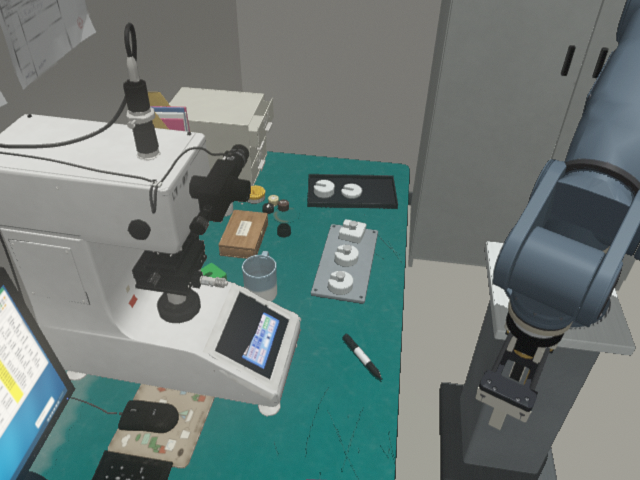

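Scene picture: rack rounds are at (245,270) and (280,285), and the square is on the right stem at (318,298). The tray has a round at (420,305), far and apparently thick, and one at (410,330), middle and apparently thin. A green look-alike sits at (307,214). Next I measure these and take a close crop.

Run:
```python
from h import *
out=[]
for n in ['scene','side']:
    c=load(n);W=cloud(c);f=c['frame'];
    g=f.min(-1);sat=f.max(-1).astype(int)-g
    m=((g>150)&(sat<40)&(W[...,2]>0.004)&(W[...,2]<0.08)&(W[...,0]<0.85)&(W[...,0]>.2)).astype(np.uint8)
    k,l,s,ct=cv2.connectedComponentsWithStats(m)
    for i in range(1,k):
        if s[i,4]>100:
            p=W[l==i];z=p[:,2]
            print(n,s[i],ct[i].round(),'med',np.nanmedian(p,0).round(4),'z pct',np.nanpercentile(z,[5,50,80,95]).round(4))
    # grey plate & tray
    for nm,mm in [('tray',(f.max(-1)<60)),('plate',(g>85)&(g<175)&(sat<45))]:
        mm=(mm&(W[...,2]>-.01)&(W[...,2]<0.03)&(W[...,0]>.2)&(W[...,0]<.9)).astype(np.uint8)
        mm=cv2.morphologyEx(mm,cv2.MORPH_OPEN,np.ones((3,3)))
        k,l,s,ct=cv2.connectedComponentsWithStats(mm)
        for i in range(1,k):
            if s[i,4]>1200:
                p=W[l==i];r=cv2.minAreaRect(p[:,:2].astype(np.float32))
                print(n,nm,s[i],r,'z',np.nanpercentile(p[:,2],[5,50,95]).round(4))
a=load('scene')['frame'][250:360,210:470];b=load('side')['frame'][160:310,290:420]
a=cv2.resize(a,None,fx=3,fy=3,interpolation=2);b=cv2.resize(b,None,fx=1.7,fy=1.7,interpolation=2)
o=np.zeros((600,800,3),np.uint8);o[:330,:780]=a;o[340:340+b.shape[0],:b.shape[1]]=b
cv2.imwrite('pics/crop.png',o)
```

```text
scene [ 39 182  48  10 138] [ 62. 186.] med [0.6159 0.8944 0.0177] z pct [0.0049 0.0177 0.0205 0.0226]
scene [153 202  68  43 732] [188. 220.] med [0.5866 0.3214 0.0653] z pct [0.0066 0.0653 0.0746 0.0788]
scene [342 223  25  12 167] [354. 229.] med [ 0.7894 -0.0532  0.0401] z pct [0.0377 0.0401 0.0412 0.0422]
scene [261 232  32  13 257] [274. 238.] med [0.6673 0.1169 0.0249] z pct [0.009  0.0249 0.0327 0.0389]
scene [450 235  82  27 448] [488. 250.] med [ 0.8247 -0.3821  0.0644] z pct [0.0416 0.0644 0.073  0.0785]
scene [445 257  84  25 255] [487. 269.] med [ 0.8252 -0.3895  0.0085] z pct [0.0048 0.0085 0.0125 0.0186]
scene [474 258  23  10 120] [485. 263.] med [ 0.8189 -0.3827  0.0293] z pct [0.0258 0.0293 0.0308 0.0319]
scene [ 222  260  122   67 3558] [280. 291.] med [ 0.4909 -0.0197  0.0144] z pct [0.0113 0.0144 0.0365 0.0399]
scene [405 292  30  25 450] [419. 303.] med [ 0.6019 -0.3037  0.0287] z pct [0.0123 0.0287 0.0301 0.0313]
scene [395 319  31  23 458] [409. 331.] med [ 0.5233 -0.3112  0.0169] z pct [0.0079 0.0169 0.0181 0.0192]
scene plate [ 217  262  129   68 3166] ((0.5
[... 1109 characters left out ...]
.0006 0.005  0.0146]
side tray [ 119  401   59   32 1453] ((0.8323211669921875, 0.5051480531692505), (0.10679567605257034, 0.05779857188463211), 3.4835832118988037) z [0.0083 0.0199 0.026 ]
side tray [  93  451   79   29 1608] ((0.8211039304733276, 0.610468327999115), (0.12661625444889069, 0.054298289120197296), 4.057829856872559) z [0.0077 0.0158 0.0202]
side plate [ 311  224   67   79 2792] ((0.5106703042984009, -0.014925375580787659), (0.29179754853248596, 0.13021598756313324), 87.27657318115234) z [0.008  0.0122 0.0228]
side plate [ 108  383  107   85 3888] ((0.8044615387916565, 0.5090285539627075), (0.15836700797080994, 0.1671614944934845), 88.02511596679688) z [-0.002   0.0011  0.0046]
```

View pics/crop.png

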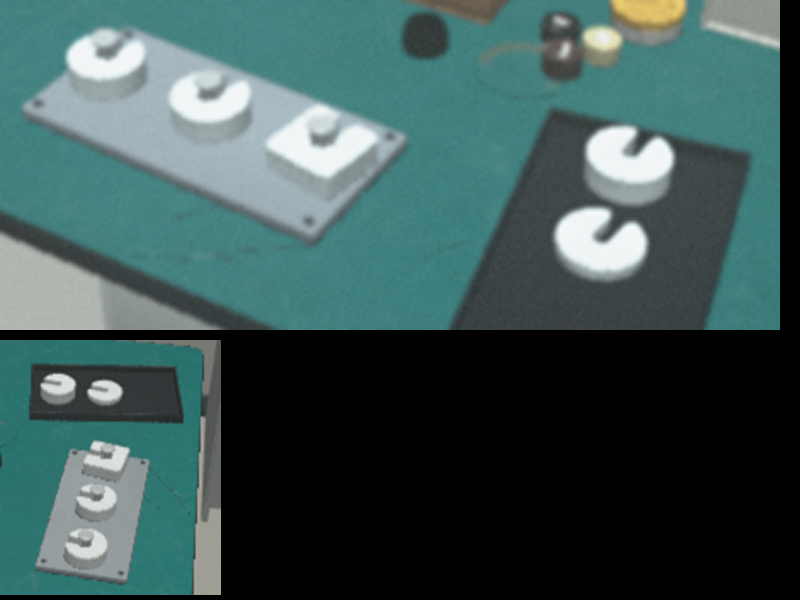

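The crop confirms the square on the right stem, about (0.503,-0.101). The thick disc is at the tray's far place (top z≈0.029, about (0.605,-0.30)) and the thin one is in the middle (top 0.017). All slots open away from the robot. I'll go to a hover over the square for a wrist look.

Request:
move_arm(moves=[{"tx": -0.025,"ty": -0.026,"tz": -0.002,"jaw": 0.085},{"tx": -0.025,"ty": -0.026,"tz": -0.002},{"tx": -0.025,"ty": -0.026,"tz": -0.002},{"tx": -0.025,"ty": -0.026,"tz": -0.002},{"tx": -0.025,"ty": -0.026,"tz": -0.002},{"tx": -0.025,"ty": -0.026,"tz": -0.002},{"tx": -0.025,"ty": -0.026,"tz": -0.002},{"tx": -0.025,"ty": -0.026,"tz": -0.002},{"tx": -0.025,"ty": -0.026,"tz": -0.002},{"tx": -0.025,"ty": -0.026,"tz": -0.002},{"tx": -0.025,"ty": -0.026,"tz": -0.002},{"tx": -0.025,"ty": -0.026,"tz": -0.002},{"tx": -0.025,"ty": -0.026,"tz": -0.002},{"tx": -0.025,"ty": -0.026,"tz": -0.002},{"tx": -0.025,"ty": -0.026,"tz": -0.002},{"tx": -0.025,"ty": -0.026,"tz": -0.002},{"tx": -0.025,"ty": -0.026},{"tx": -0.025,"ty": -0.026}])

```text
$.moves[0]: bad value
```

Request:
move_arm(moves=[{"wz": -7},{"wz": -7},{"wz": -7},{},{}])

```text
$.moves[0]: bad value
```

Run:
```python
from h import *
a=grab('wrist');cv2.imwrite('pics/w1.png',a['frame']);s=ctrl.state();pickle.dump(s,open('s.pkl','wb'))
print(a['mtx'],a['extrinsics'],s['position'],s['ee_rot'])
```

```text
[[371.64829954   0.         321.38673929]
 [  0.         371.64829954 243.24628997]
 [  0.           0.           1.        ]] [[ 0.3909797  -0.87838967 -0.27489353  0.13766497]
 [ 0.92039854  0.3727508   0.11799729  0.53845629]
 [-0.00118082 -0.29914615  0.95420658  0.384483  ]
 [ 0.          0.          0.          1.        ]] [0.21442731 0.50621832 0.21824292] [-1.15133826e-04  1.99022745e-01  9.79994783e-01 -3.98230013e-04]
```

View pics/w1.png

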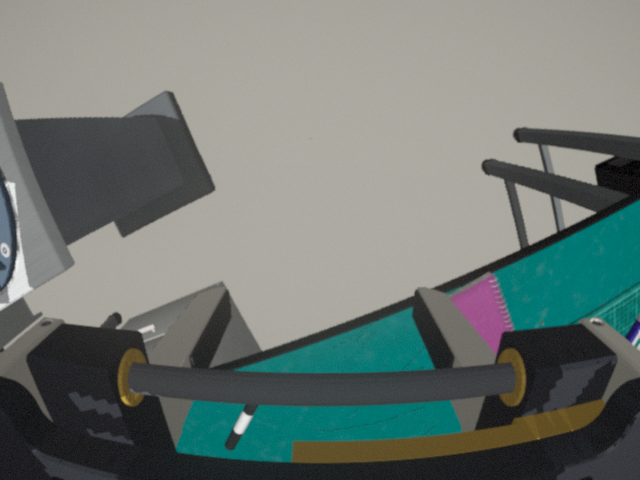

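The wrist picture shows only the fingers at the bottom, the marker at (240,425) and the bench edge. The rows need all their fields, so I retry.

Request:
move_arm(moves=[{"tx": -0.025,"ty": -0.026,"tz": -0.002,"wx": 0,"wy": 0,"wz": 0,"jaw": 0.085}], grip_force=25)

```text
time_s: 0.23
position: [0.2265, 0.4751, 0.22]
ee_rot: [-0.0, 0.198, 0.98, 0.0]
ft_force: [0.5, 0.6, 0.3]
grip_width: 0.0898
finger_force: 0.0
```

Request:
move_arm(moves=[{"tx": -0.025,"ty": -0.026,"tz": -0.002,"wx": 0,"wy": 0,"wz": 0,"jaw": 0.085},{"tx": -0.025,"ty": -0.026,"tz": -0.002,"wx": 0,"wy": 0,"wz": 0,"jaw": 0.085},{"tx": -0.025,"ty": -0.026,"tz": -0.002,"wx": 0,"wy": 0,"wz": 0,"jaw": 0.085},{"tx": -0.025,"ty": -0.026,"tz": -0.002,"wx": 0,"wy": 0,"wz": 0,"jaw": 0.085},{"tx": -0.025,"ty": -0.026,"tz": -0.002,"wx": 0,"wy": 0,"wz": 0,"jaw": 0.085},{"tx": -0.025,"ty": -0.026,"tz": -0.002,"wx": 0,"wy": 0,"wz": 0,"jaw": 0.085},{"tx": -0.025,"ty": -0.026,"tz": -0.002,"wx": 0,"wy": 0,"wz": 0,"jaw": 0.085},{"tx": -0.025,"ty": -0.026,"tz": -0.002,"wx": 0,"wy": 0,"wz": 0,"jaw": 0.085},{"tx": -0.025,"ty": -0.026,"tz": -0.002,"wx": 0,"wy": 0,"wz": 0,"jaw": 0.085},{"tx": -0.025,"ty": -0.026,"tz": -0.002,"wx": 0,"wy": 0,"wz": 0,"jaw": 0.085},{"tx": -0.025,"ty": -0.026,"tz": 0,"wx": 0,"wy": 0,"wz": 0,"jaw": 0.085},{"tx": -0.025,"ty": -0.026,"tz": 0,"wx": 0,"wy": 0,"wz": 0,"jaw": 0.085},{"tx": -0.025,"ty": -0.026,"tz": 0,"wx": 0,"wy": 0,"wz": 0,"jaw": 0.085},{"tx": -0.025,"ty": -0.026,"tz": 0,"wx": 0,"wy": 0,"wz": 0,"jaw": 0.085},{"tx": -0.025,"ty": -0.026,"tz": 0,"wx": 0,"wy": 0,"wz": 0,"jaw": 0.085},{"tx": -0.025,"ty": -0.026,"tz": 0,"wx": 0,"wy": 0,"wz": 0,"jaw": 0.085},{"tx": -0.025,"ty": -0.026,"tz": 0,"wx": 0,"wy": 0,"wz": 0,"jaw": 0.085}])

```text
time_s: 1.65
position: [0.4465, -0.102, 0.2406]
ee_rot: [0.0, 0.199, 0.98, 0.0]
ft_force: [-0.0, 0.7, -0.0]
grip_width: 0.0848
finger_force: 0.0
```

Request:
move_arm(moves=[{"tx": 0,"ty": 0,"tz": 0,"wx": 0,"wy": 0,"wz": -7,"jaw": 0.085},{"tx": 0,"ty": 0,"tz": 0,"wx": 0,"wy": 0,"wz": -7,"jaw": 0.085},{"tx": 0,"ty": 0,"tz": 0,"wx": 0,"wy": 0,"wz": -7,"jaw": 0.085},{"tx": 0,"ty": 0,"tz": 0,"wx": 0,"wy": 0,"wz": 0,"jaw": 0.085}])

```text
time_s: 1.98
position: [0.4462, -0.1003, 0.2404]
ee_rot: [-0.0, 0.015, 1.0, 0.0]
ft_force: [-0.3, -0.2, -1.1]
grip_width: 0.085
finger_force: 0.0
```

Run:
```python
from h import *
a=grab('wrist');cv2.imwrite('pics/w2.png',a['frame']);s=ctrl.state();pickle.dump(s,open('s.pkl','wb'))
print(a['extrinsics'],s['position'],s['ee_rot'])
```

```text
[[ 2.99849602e-02 -9.53915935e-01 -2.98572087e-01  3.62792284e-01]
 [ 9.99550332e-01  2.86724434e-02  8.77636052e-03 -9.84596183e-02]
 [ 1.88881103e-04 -2.98700988e-01  9.54346732e-01  4.06754257e-01]
 [ 0.00000000e+00  0.00000000e+00  0.00000000e+00  1.00000000e+00]] [ 0.44617446 -0.10009129  0.24046861] [-2.09026866e-04  1.82185460e-02  9.99834005e-01  6.35864492e-05]
```

View pics/w2.png

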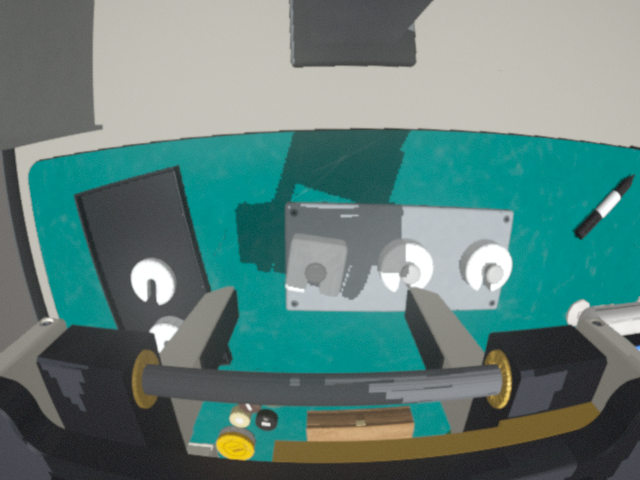

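The wrist picture shows the square at (315,268) with its stem head at (316,272), and rack discs at (407,265) and (487,267). The tray's thin disc is at (153,282), and the thick one, half hidden, is at (170,335). I measure from the depth.

```bash
cat >> h.py <<'E'
def comps(W,roi,z0,z1,minpx=30):
    m=(W[...,2]>z0)&(W[...,2]<z1)&(W[...,0]>roi[0])&(W[...,0]<roi[1])&(W[...,1]>roi[2])&(W[...,1]<roi[3])
    k,l,s,ct=cv2.connectedComponentsWithStats(m.astype(np.uint8))
    for i in range(1,k):
        if s[i,4]>=minpx:
            p=W[l==i].astype(np.float32);r=cv2.minAreaRect(p[:,:2]);c=cv2.minEnclosingCircle(p[:,:2])
            print(s[i,4],ct[i].round(),'rect',np.round(r[0],4),np.round(r[1],4),round(r[2],1),'circ',np.round(c[0],4),round(c[1],4),'z',np.median(p[:,2]).round(4))
E
python3 - <<'E'
from h import *
W=cloud(load('wrist'),True)
print('heads');comps(W,(.4,.6,-.2,.2),.046,.062,20)
print('tops');comps(W,(.42,.6,-.17,.14),.028,.044)
print('plate');comps(W,(.38,.62,-.25,.25),.006,.018,500)
print('tray tops');comps(W,(.35,.75,-.45,-.2),.0125,.04)
print('bench z',np.nanmedian(W[180:240,220:235,2]),'tray floor',np.nanmedian(W[200:240,110:170,2]))
E
```

```text
headsTraceback (most recent call last):
  File "<stdin>", line 3, in <module>
  File "h.py", line 20, in comps
    p=W[l==i].astype(np.float32);r=cv2.minAreaRect(p[:,:2]);c=cv2.minEnclosingCircle(p[:,:2])
                                   ~~~~~~~~~~~~~~~^^^^^^^^^
cv2.error: OpenCV(4.12.0) /io/opencv/modules/imgproc/src/convhull.cpp:143: error: (-215:Assertion failed) total >= 0 && (depth == CV_32F || depth == CV_32S) in function 'convexHull'
```

```bash
sed -i 's/minAreaRect(p\[:,:2\])/minAreaRect(np.ascontiguousarray(p[:,:2]))/;s/minEnclosingCircle(p\[:,:2\])/minEnclosingCircle(np.ascontiguousarray(p[:,:2]))/' h.py
python3 - <<'E'
from h import *
W=cloud(load('wrist'),True)
print('heads');comps(W,(.4,.6,-.2,.2),.046,.062,20)
print('tops');comps(W,(.42,.6,-.17,.14),.028,.044)
print('plate');comps(W,(.38,.62,-.25,.25),.006,.018,500)
print('tray tops');comps(W,(.35,.75,-.45,-.2),.0125,.04)
print('bench z',np.nanmedian(W[180:240,220:235,2]),'tray floor',np.nanmedian(W[200:240,110:170,2]))
E
```

```text
heads
355 [315. 273.] rect [ 0.5063 -0.1092] [0.0221 0.0219] 14.0 circ [ 0.506  -0.1089] 0.0117 z 0.0529
328 [410. 274.] rect [ 0.5106 -0.0093] [0.0219 0.0216] 42.4 circ [ 0.5109 -0.0094] 0.0117 z 0.0529
278 [494. 274.] rect [0.5153 0.0903] [0.0234 0.0217] 4.3 circ [0.5155 0.0901] 0.012 z 0.0529
tops
2436 [316. 264.] rect [ 0.5066 -0.1088] [0.0609 0.061 ] 78.1 circ [ 0.5065 -0.1095] 0.0399 z 0.0361
1665 [405. 264.] rect [ 0.5087 -0.0101] [0.0532 0.0594] 5.8 circ [ 0.5121 -0.0096] 0.0307 z 0.036
1421 [486. 264.] rect [0.5146 0.0904] [0.0597 0.0579] 81.8 circ [0.5154 0.0899] 0.0311 z 0.036
plate
15410 [395. 251.] rect [ 0.5106 -0.0094] [0.2708 0.1307] 87.3 circ [ 0.5106 -0.0094] 0.1485 z 0.0122
tray tops
1321 [138. 229.] rect [ 0.4945 -0.3239] [0.1896 0.1527] 8.2 circ [ 0.4945 -0.3243] 0.1195 z 0.0157
1276 [153. 280.] rect [ 0.529  -0.3135] [0.0601 0.0587] 80.1 circ [ 0.5297 -0.3137] 0.0311 z 0.016
528 [164. 331.] rect [ 0.5967 -0.3115] [0.0276 0.0523] 47.4 circ [ 0.6051 -0.3024] 0.0262 z 0.0276
73 [225. 360.] rect [ 0.6402 -0.231 ] [0.0118 0.0252] 62.0 circ [ 0.6378 -0.2355] 0.0127 z 0.0155
325 [243. 413.] rect [ 0.7327 -0.2201] [0.0268 0.0519] 54.7 circ [ 0.7317 -0.2216] 0.027 z 0.0195
bench z -8.195128966978493e-05 tray floor 0.004176472126151409
```

Request:
move_arm(moves=[{"tx": 0,"ty": 0,"tz": 0,"wx": 0,"wy": 0,"wz": 4.75,"jaw": 0.08},{"tx": 0,"ty": 0,"tz": 0,"wx": 0,"wy": 0,"wz": 4.75,"jaw": 0.08},{"tx": -0.03,"ty": 0.0017,"tz": 0,"wx": 0,"wy": 0,"wz": 0,"jaw": 0.08},{"tx": -0.0306,"ty": 0.0017,"tz": 0,"wx": 0,"wy": 0,"wz": 0,"jaw": 0.08},{"tx": 0,"ty": 0,"tz": 0.035,"wx": 0,"wy": 0,"wz": 0,"jaw": 0.08},{"tx": 0,"ty": 0,"tz": 0.035,"wx": 0,"wy": 0,"wz": 0,"jaw": 0.08},{"tx": 0,"ty": 0,"tz": 0.035,"wx": 0,"wy": 0,"wz": 0,"jaw": 0.08},{"tx": 0,"ty": 0,"tz": 0.035,"wx": 0,"wy": 0,"wz": 0,"jaw": 0.08},{"tx": 0,"ty": 0,"tz": 0.03,"wx": 0,"wy": 0,"wz": 0,"jaw": 0.08},{"tx": 0,"ty": 0,"tz": 0,"wx": 0,"wy": 0,"wz": 0,"jaw": 0.08},{"tx": 0,"ty": 0,"tz": 0,"wx": 0,"wy": 0,"wz": 0,"jaw": 0.08}])

```text
time_s: 2.95
position: [0.5059, -0.1085, 0.0703]
ee_rot: [-0.001, 0.101, 0.995, 0.0]
ft_force: [0.7, -0.5, 0.9]
grip_width: 0.0802
finger_force: 0.0
```

Request:
move_arm(moves=[{"tx": 0,"ty": -0.0005,"tz": 0.025,"wx": 0,"wy": 0,"wz": 0,"jaw": 0.08},{"tx": 0,"ty": 0,"tz": 0.02,"wx": 0,"wy": 0,"wz": 0,"jaw": 0.08},{"tx": 0,"ty": 0,"tz": 0.01,"wx": 0,"wy": 0,"wz": 0,"jaw": 0.08},{"tx": 0,"ty": 0,"tz": 0,"wx": 0,"wy": 0,"wz": 0,"jaw": 0.07},{"tx": 0,"ty": 0,"tz": 0,"wx": 0,"wy": 0,"wz": 0,"jaw": 0.065},{"tx": 0,"ty": 0,"tz": 0,"wx": 0,"wy": 0,"wz": 0,"jaw": 0.05},{"tx": 0,"ty": 0,"tz": 0,"wx": 0,"wy": 0,"wz": 0,"jaw": 0.05},{"tx": 0,"ty": 0,"tz": 0,"wx": 0,"wy": 0,"wz": 0,"jaw": 0.05},{"tx": 0,"ty": 0,"tz": 0,"wx": 0,"wy": 0,"wz": 0,"jaw": 0.05}], grip_force=25)

```text
time_s: 3.7
position: [0.5072, -0.1095, 0.0172]
ee_rot: [0.001, 0.1, 0.995, -0.0]
ft_force: [-0.7, 0.7, 8.1]
grip_width: 0.0599
finger_force: 25.0
```

Request:
move_arm(moves=[{"tx": 0,"ty": 0,"tz": -0.003,"wx": 0,"wy": 0,"wz": 0,"jaw": 0.05},{"tx": 0,"ty": 0,"tz": -0.003,"wx": 0,"wy": 0,"wz": 0,"jaw": 0.05},{"tx": 0.004,"ty": 0,"tz": 0,"wx": 0,"wy": 0,"wz": 0,"jaw": 0.05},{"tx": 0.008,"ty": 0,"tz": 0,"wx": 0,"wy": 0,"wz": 0,"jaw": 0.05},{"tx": 0.008,"ty": 0,"tz": 0,"wx": 0,"wy": 0,"wz": 0,"jaw": 0.05}])

```text
time_s: 4.12
position: [0.4857, -0.1051, 0.0215]
ee_rot: [-0.0, 0.1, 0.995, 0.0]
ft_force: [0.4, -0.8, -0.6]
grip_width: 0.0599
finger_force: 25.0
```

Request:
move_arm(moves=[{"tx": 0.01,"ty": 0,"tz": 0,"wx": 0,"wy": 0,"wz": 0,"jaw": 0.05},{"tx": 0.01,"ty": 0,"tz": 0,"wx": 0,"wy": 0,"wz": 0,"jaw": 0.05},{"tx": 0.01,"ty": 0,"tz": 0,"wx": 0,"wy": 0,"wz": 0,"jaw": 0.05},{"tx": 0.01,"ty": 0,"tz": 0,"wx": 0,"wy": 0,"wz": 0,"jaw": 0.05},{"tx": 0.01,"ty": 0,"tz": 0,"wx": 0,"wy": 0,"wz": 0,"jaw": 0.05},{"tx": 0,"ty": 0,"tz": -0.02,"wx": 0,"wy": 0,"wz": 0,"jaw": 0.05},{"tx": 0,"ty": 0,"tz": -0.03,"wx": 0,"wy": 0,"wz": 0,"jaw": 0.05},{"tx": 0,"ty": 0,"tz": -0.03,"wx": 0,"wy": 0,"wz": 0,"jaw": 0.05},{"tx": 0,"ty": 0,"tz": 0,"wx": 0,"wy": 0,"wz": -5,"jaw": 0.05},{"tx": 0,"ty": 0,"tz": 0,"wx": 0,"wy": 0,"wz": -5,"jaw": 0.05},{"tx": 0,"ty": 0,"tz": 0,"wx": 0,"wy": 0,"wz": -5,"jaw": 0.05},{"tx": 0,"ty": 0,"tz": 0,"wx": 0,"wy": 0,"wz": -4.7,"jaw": 0.05},{"tx": 0,"ty": 0,"tz": 0,"wx": 0,"wy": 0,"wz": 0,"jaw": 0.05}])

```text
time_s: 5.2
position: [0.4369, -0.0952, 0.1015]
ee_rot: [-0.0, -0.074, 0.997, 0.0]
ft_force: [-0.7, 0.2, -2.3]
grip_width: 0.0599
finger_force: 25.0
```

Request:
move_arm(moves=[{"tx": 0.002,"ty": -0.02,"tz": 0,"wx": 0,"wy": 0,"wz": 0,"jaw": 0.05},{"tx": 0.003,"ty": -0.03,"tz": 0,"wx": 0,"wy": 0,"wz": 0,"jaw": 0.05},{"tx": 0.003,"ty": -0.03,"tz": 0,"wx": 0,"wy": 0,"wz": 0,"jaw": 0.05},{"tx": 0.003,"ty": -0.03,"tz": 0,"wx": 0,"wy": 0,"wz": 0,"jaw": 0.05},{"tx": 0.003,"ty": -0.03,"tz": 0,"wx": 0,"wy": 0,"wz": 0,"jaw": 0.05},{"tx": 0.003,"ty": -0.03,"tz": 0,"wx": 0,"wy": 0,"wz": 0,"jaw": 0.05},{"tx": 0.003,"ty": -0.03,"tz": 0,"wx": 0,"wy": 0,"wz": 0,"jaw": 0.05},{"tx": 0.003,"ty": -0.025,"tz": 0,"wx": 0,"wy": 0,"wz": 0,"jaw": 0.05},{"tx": 0,"ty": -0.01,"tz": 0,"wx": 0,"wy": 0,"wz": 0,"jaw": 0.05},{"tx": 0,"ty": 0,"tz": 0,"wx": 0,"wy": 0,"wz": 0,"jaw": 0.05},{"tx": 0,"ty": 0,"tz": 0,"wx": 0,"wy": 0,"wz": 0,"jaw": 0.05}])

```text
time_s: 6.12
position: [0.4481, -0.3304, 0.1012]
ee_rot: [-0.0, -0.071, 0.997, 0.001]
ft_force: [-0.1, 0.5, -2.5]
grip_width: 0.0598
finger_force: 25.0
```

Run:
```python
from h import *
a=grab('wrist');cv2.imwrite('pics/w3.png',a['frame']);W=cloud(a,True)
print(ctrl.state()['position'])
comps(W,(.36,.68,-.45,-.2),.009,.04,60)
comps(W,(.36,.65,-.45,-.2),.07,.16,60)
```

```text
[ 0.44817436 -0.32986267  0.10128352]
3019 [324. 216.] rect [ 0.4452 -0.331 ] [0.0894 0.1506] 8.0 circ [ 0.4455 -0.331 ] 0.0865 z 0.0157
989 [320. 334.] rect [ 0.5276 -0.3201] [0.0547 0.0223] 3.3 circ [ 0.5278 -0.3212] 0.0288 z 0.016
181 [334. 365.] rect [ 0.5482 -0.3066] [0.0227 0.0152] 37.8 circ [ 0.5458 -0.3034] 0.012 z 0.0159
199 [245. 421.] rect [ 0.6307 -0.3785] [0.054  0.0047] 7.8 circ [ 0.6306 -0.3781] 0.0271 z 0.0155
199 [398. 420.] rect [ 0.6082 -0.2346] [0.0506 0.0048] 8.0 circ [ 0.6083 -0.235 ] 0.0254 z 0.0155
2068 [327. 422.] rect [ 0.608  -0.3037] [0.0536 0.0594] 25.5 circ [ 0.6105 -0.3026] 0.0305 z 0.028
20578 [321. 310.] rect [ 0.4471 -0.3311] [0.0612 0.0927] 10.1 circ [ 0.4402 -0.3323] 0.0465 z 0.1203
```

View pics/w3.png

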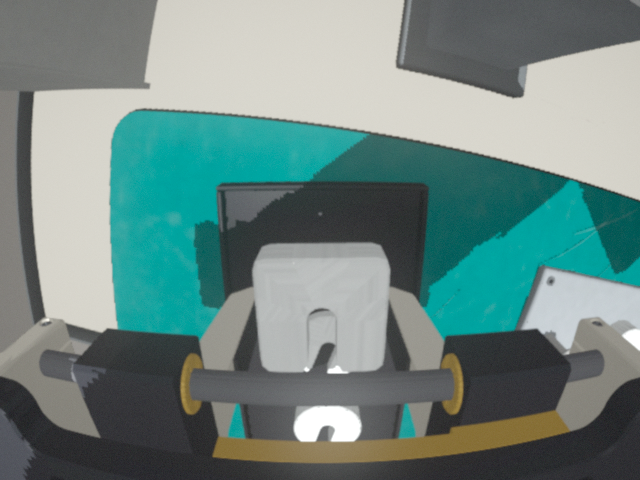

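The square hangs level over the free tray end at (320,310), with the thick disc at (327,422). I lower it and release.

Request:
move_arm(moves=[{"tx": 0,"ty": 0,"tz": 0.03,"wx": 0,"wy": 0,"wz": 0,"jaw": 0.05},{"tx": 0,"ty": 0,"tz": 0.03,"wx": 0,"wy": 0,"wz": 0,"jaw": 0.05},{"tx": 0,"ty": 0,"tz": 0.02,"wx": 0,"wy": 0,"wz": 0,"jaw": 0.05},{"tx": 0,"ty": 0,"tz": 0.007,"wx": 0,"wy": 0,"wz": 0,"jaw": 0.05},{"tx": 0,"ty": 0,"tz": 0.004,"wx": 0,"wy": 0,"wz": 0,"jaw": 0.05},{"tx": 0,"ty": 0,"tz": 0.001,"wx": 0,"wy": 0,"wz": 0,"jaw": 0.05},{"tx": 0,"ty": 0,"tz": 0,"wx": 0,"wy": 0,"wz": 0,"jaw": 0.05}])

```text
time_s: 6.75
position: [0.4491, -0.3312, 0.0106]
ee_rot: [0.0, -0.072, 0.997, -0.0]
ft_force: [0.3, -0.5, -1.8]
grip_width: 0.0597
finger_force: 25.0
```

Request:
move_arm(moves=[{"tx": 0,"ty": 0,"tz": 0.0015,"wx": 0,"wy": 0,"wz": 0,"jaw": 0.05},{"tx": 0,"ty": 0,"tz": 0,"wx": 0,"wy": 0,"wz": 0,"jaw": 0.062},{"tx": 0,"ty": 0,"tz": 0,"wx": 0,"wy": 0,"wz": 0,"jaw": 0.07},{"tx": 0,"ty": 0,"tz": 0,"wx": 0,"wy": 0,"wz": 0,"jaw": 0.08},{"tx": 0,"ty": 0,"tz": 0,"wx": 0,"wy": 0,"wz": 0,"jaw": 0.08},{"tx": 0,"ty": 0,"tz": 0,"wx": 0,"wy": 0,"wz": 0,"jaw": 0.08},{"tx": 0,"ty": 0,"tz": -0.02,"wx": 0,"wy": 0,"wz": 0,"jaw": 0.08},{"tx": 0,"ty": 0,"tz": -0.035,"wx": 0,"wy": 0,"wz": 0,"jaw": 0.08},{"tx": 0,"ty": 0,"tz": -0.035,"wx": 0,"wy": 0,"wz": 0,"jaw": 0.08},{"tx": 0,"ty": 0,"tz": -0.035,"wx": 0,"wy": 0,"wz": 0,"jaw": 0.08},{"tx": -0.02,"ty": 0,"tz": -0.03,"wx": 0,"wy": 0,"wz": 0,"jaw": 0.08},{"tx": -0.02,"ty": 0,"tz": -0.03,"wx": 0,"wy": 0,"wz": 0,"jaw": 0.08},{"tx": -0.02,"ty": 0,"tz": -0.025,"wx": 0,"wy": 0,"wz": 0,"jaw": 0.08},{"tx": -0.02,"ty": 0,"tz": 0,"wx": 0,"wy": 0,"wz": 0,"jaw": 0.08},{"tx": 0,"ty": 0,"tz": 0,"wx": 0,"wy": 0,"wz": 0,"jaw": 0.08},{"tx": 0,"ty": 0,"tz": 0,"wx": 0,"wy": 0,"wz": 0,"jaw": 0.08}])

```text
time_s: 8.08
position: [0.5279, -0.3194, 0.2177]
ee_rot: [-0.0, -0.072, 0.997, 0.0]
ft_force: [-0.8, 0.1, -0.6]
grip_width: 0.0798
finger_force: 0.0
```

Run:
```python
from h import *
a=grab('wrist');cv2.imwrite('pics/w4.png',a['frame']);W=cloud(a,True)
print(ctrl.state()['position'],ctrl.state()['ee_rot'])
comps(W,(.36,.70,-.45,-.2),.009,.04,60)
comps(W,(.57,.66,-.35,-.26),.020,.036,60)
m=(np.abs(W[...,2]-.028)<.005)&(np.hypot(W[...,0]-.6105,W[...,1]+.3026)<.04)
p=W[m][:,:2]; c=np.array(cv2.minEnclosingCircle(np.ascontiguousarray(p,dtype=np.float32))[0])
# slot direction: mean of points inside annulus -> slot lies opposite of centroid; refine by angular gap
q=p-c;r=np.hypot(*q.T);an=np.degrees(np.arctan2(q[:,1],q[:,0]))
h,_=np.histogram(an[(r>.012)&(r<.026)],bins=36,range=(-180,180));print(c,h)
```

```text
[ 0.52711166 -0.31948842  0.21731281] [-6.75550557e-04 -7.20109206e-02  9.97403519e-01  4.37736287e-04]
3637 [322. 207.] rect [ 0.5304 -0.319 ] [0.2608 0.1511] 8.0 circ [ 0.5301 -0.3189] 0.1489 z 0.0156
3341 [320. 132.] rect [ 0.4487 -0.3324] [0.0601 0.0601] 8.3 circ [ 0.4484 -0.3325] 0.0401 z 0.0282
2200 [328. 213.] rect [ 0.5292 -0.3134] [0.0593 0.0581] 79.7 circ [ 0.5303 -0.3138] 0.0306 z 0.0161
2207 [327. 289.] rect [ 0.6097 -0.3021] [0.06  0.058] 79.5 circ [ 0.6112 -0.3026] 0.0308 z 0.028
2005 [327. 290.] rect [ 0.6097 -0.3021] [0.06  0.058] 79.5 circ [ 0.6112 -0.3024] 0.0307 z 0.0281
[ 0.61118251 -0.30238602] [39 42 39 40 39 38 39 36 38 40 36 32 39 33 28  6  0  0  3 23 34 38 33 36
 37 36 36 38 39 40 37 39 37 38 42 38]
```

View pics/w4.png

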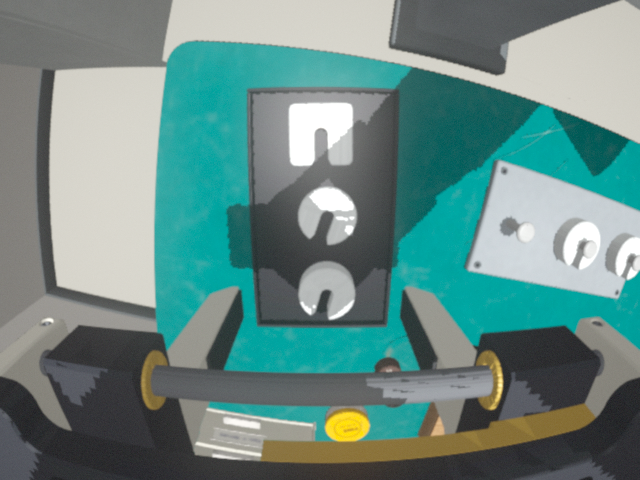

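The square lies flat in the free end at (320,132). The thick disc D is at (327,289), centre (0.611,-0.302), slot about -9°.

Request:
move_arm(moves=[{"tx": 0,"ty": 0,"tz": 0,"wx": 0,"wy": 0,"wz": 5.8,"jaw": 0.078},{"tx": 0,"ty": 0,"tz": 0,"wx": 0,"wy": 0,"wz": 5.8,"jaw": 0.078},{"tx": 0,"ty": 0,"tz": 0,"wx": 0,"wy": 0,"wz": 5.7,"jaw": 0.078},{"tx": -0.027,"ty": 0.01,"tz": 0.02,"wx": 0,"wy": 0,"wz": 0,"jaw": 0.078},{"tx": -0.027,"ty": 0.01,"tz": 0.02,"wx": 0,"wy": 0,"wz": 0,"jaw": 0.078},{"tx": -0.026,"ty": 0.01,"tz": 0.02,"wx": 0,"wy": 0,"wz": 0,"jaw": 0.078},{"tx": 0,"ty": 0,"tz": 0.035,"wx": 0,"wy": 0,"wz": 0,"jaw": 0.078},{"tx": 0,"ty": 0,"tz": 0.035,"wx": 0,"wy": 0,"wz": 0,"jaw": 0.078},{"tx": 0,"ty": 0,"tz": 0.03,"wx": 0,"wy": 0,"wz": 0,"jaw": 0.078},{"tx": 0,"ty": 0,"tz": 0,"wx": 0,"wy": 0,"wz": 0,"jaw": 0.078},{"tx": 0,"ty": 0,"tz": 0,"wx": 0,"wy": 0,"wz": 0,"jaw": 0.078}])

```text
time_s: 9.05
position: [0.61, -0.3027, 0.0571]
ee_rot: [-0.002, 0.079, 0.997, 0.001]
ft_force: [-0.0, 0.0, 0.7]
grip_width: 0.078
finger_force: 0.0
```

Request:
move_arm(moves=[{"tx": 0,"ty": 0,"tz": 0.025,"wx": 0,"wy": 0,"wz": 0,"jaw": 0.078},{"tx": 0,"ty": 0,"tz": 0.017,"wx": 0,"wy": 0,"wz": 0,"jaw": 0.078},{"tx": 0,"ty": 0,"tz": 0.0055,"wx": 0,"wy": 0,"wz": 0,"jaw": 0.078},{"tx": 0,"ty": 0,"tz": 0,"wx": 0,"wy": 0,"wz": 0,"jaw": 0.07},{"tx": 0,"ty": 0,"tz": 0,"wx": 0,"wy": 0,"wz": 0,"jaw": 0.064},{"tx": 0,"ty": 0,"tz": 0,"wx": 0,"wy": 0,"wz": 0,"jaw": 0.05},{"tx": 0,"ty": 0,"tz": 0,"wx": 0,"wy": 0,"wz": 0,"jaw": 0.05},{"tx": 0,"ty": 0,"tz": 0,"wx": 0,"wy": 0,"wz": 0,"jaw": 0.05},{"tx": 0,"ty": 0,"tz": 0,"wx": 0,"wy": 0,"wz": 0,"jaw": 0.05}])

```text
time_s: 9.8
position: [0.6124, -0.3032, 0.0127]
ee_rot: [0.001, 0.079, 0.997, -0.001]
ft_force: [-1.2, 1.2, 6.9]
grip_width: 0.0596
finger_force: 25.0
```

Request:
move_arm(moves=[{"tx": 0,"ty": 0,"tz": -0.01,"wx": 0,"wy": 0,"wz": 0,"jaw": 0.05},{"tx": 0,"ty": 0,"tz": -0.03,"wx": 0,"wy": 0,"wz": 0,"jaw": 0.05},{"tx": 0,"ty": 0,"tz": -0.035,"wx": 0,"wy": 0,"wz": 0,"jaw": 0.05},{"tx": 0,"ty": 0,"tz": -0.035,"wx": 0,"wy": 0,"wz": 0,"jaw": 0.05},{"tx": 0,"ty": 0,"tz": -0.02,"wx": 0,"wy": 0,"wz": -3.3,"jaw": 0.05},{"tx": 0,"ty": 0,"tz": 0,"wx": 0,"wy": 0,"wz": -3,"jaw": 0.05},{"tx": 0.01,"ty": 0.011,"tz": 0,"wx": 0,"wy": 0,"wz": 0,"jaw": 0.05},{"tx": 0.021,"ty": 0.022,"tz": 0,"wx": 0,"wy": 0,"wz": 0,"jaw": 0.05},{"tx": 0.021,"ty": 0.022,"tz": 0,"wx": 0,"wy": 0,"wz": 0,"jaw": 0.05},{"tx": 0.021,"ty": 0.022,"tz": 0,"wx": 0,"wy": 0,"wz": 0,"jaw": 0.05},{"tx": 0.021,"ty": 0.022,"tz": 0,"wx": 0,"wy": 0,"wz": 0,"jaw": 0.05},{"tx": 0.021,"ty": 0.022,"tz": 0,"wx": 0,"wy": 0,"wz": 0,"jaw": 0.05},{"tx": 0.021,"ty": 0.022,"tz": 0,"wx": 0,"wy": 0,"wz": 0,"jaw": 0.05},{"tx": 0.021,"ty": 0.022,"tz": 0,"wx": 0,"wy": 0,"wz": 0,"jaw": 0.05},{"tx": 0.015,"ty": 0.016,"tz": 0,"wx": 0,"wy": 0,"wz": 0,"jaw": 0.05},{"tx": 0.007,"ty": 0.008,"tz": 0,"wx": 0,"wy": 0,"wz": 0,"jaw": 0.05},{"tx": 0,"ty": 0,"tz": 0,"wx": 0,"wy": 0,"wz": 0,"jaw": 0.05},{"tx": 0,"ty": 0,"tz": 0,"wx": 0,"wy": 0,"wz": 0,"jaw": 0.05}])

```text
time_s: 11.3
position: [0.4426, -0.1057, 0.1414]
ee_rot: [0.001, 0.024, 1.0, -0.0]
ft_force: [0.3, 0.5, -2.1]
grip_width: 0.059
finger_force: 25.0
```

Run:
```python
from h import *
a=grab('wrist');cv2.imwrite('pics/w5.png',a['frame']);W=cloud(a,True)
s=ctrl.state();t=s['position'];print(t,s['ee_rot'],s['grip_width'])
comps(W,(.4,.60,-.2,.2),.046,.062,20)
m=(np.abs(W[...,2]-t[2]-.015)<.012)&(np.hypot(W[...,0]-t[0],W[...,1]-t[1])<.036)&(np.abs(W[...,1]-t[1])<.027)
p=W[m];print('z',np.percentile(p[:,2],[5,50,95]))
p=p[np.abs(p[:,2]-np.median(p[:,2]))<.003]
A=np.c_[p[:,:2],np.ones(len(p))];print('tilt',np.linalg.lstsq(A,p[:,2],rcond=None)[0][:2])
q=(p-t)[:,:2];xn=q[:,0].min();print('xmin,xmax rel',xn,q[:,0].max(),len(q))
# slot centre line: gap in y at each x strip
for x in np.arange(-.004,.03,.004):
    y=np.sort(q[np.abs(q[:,0]-x)<.002,1]); 
    if len(y)>10: g=np.diff(y);i=g.argmax();print(round(x,3),'gap',y[i].round(4),y[i+1].round(4))
```

```text
[ 0.44283361 -0.10605184  0.14122455] [ 7.70491681e-04  2.41059943e-02  9.99709059e-01 -3.23836239e-04] 0.05929341064513102
363 [543. 314.] rect [0.5153 0.0892] [0.022  0.0214] 11.9 circ [0.5148 0.0899] 0.0123 z 0.0528
489 [444. 320.] rect [ 0.5104 -0.009 ] [0.0221 0.0208] 37.5 circ [ 0.5106 -0.009 ] 0.0115 z 0.053
551 [322. 322.] rect [ 0.5057 -0.1086] [0.0198 0.0223] 87.3 circ [ 0.5057 -0.109 ] 0.0114 z 0.0529
z [0.1508923  0.15686382 0.15790128]
tilt [ 0.00562156 -0.00026095]
xmin,xmax rel -0.03175382478611238 0.026297442080813194 9336
-0.004 gap -0.0061 0.0048
0.0 gap -0.007 0.0065
0.004 gap -0.0071 0.0067
0.008 gap -0.0073 0.0066
0.012 gap -0.0073 0.0065
0.016 gap -0.0074 0.0065
0.02 gap -0.0077 0.0065
0.024 gap -0.0084 0.0077
```

View pics/w5.png

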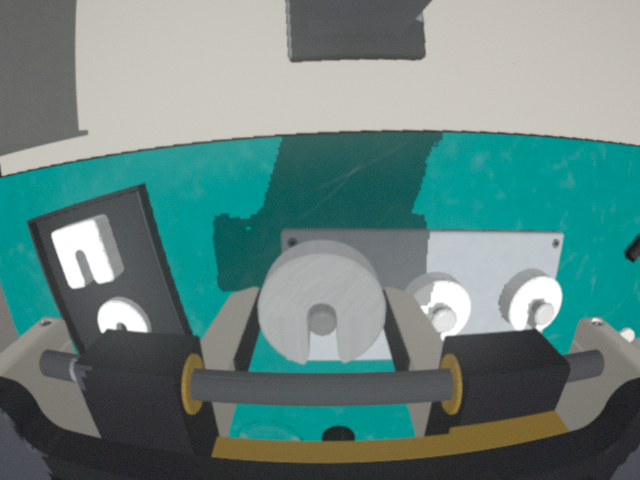

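D is held level at (322,305), slot facing away and centred on the stem head at (322,322). The disc bottom is about 8 mm below the TCP. I lower it to 4 mm over the plate in front of the stem.

Request:
move_arm(moves=[{"tx": 0,"ty": 0,"tz": 0.03,"wx": 0,"wy": 0,"wz": 0,"jaw": 0.05},{"tx": 0,"ty": 0,"tz": 0.03,"wx": 0,"wy": 0,"wz": 0,"jaw": 0.05},{"tx": 0,"ty": 0,"tz": 0.03,"wx": 0,"wy": 0,"wz": 0,"jaw": 0.05},{"tx": 0,"ty": 0,"tz": 0.02,"wx": 0,"wy": 0,"wz": 0,"jaw": 0.05},{"tx": 0,"ty": 0,"tz": 0.007,"wx": 0,"wy": 0,"wz": 0,"jaw": 0.05},{"tx": 0,"ty": 0,"tz": 0,"wx": 0,"wy": 0,"wz": 0,"jaw": 0.05},{"tx": 0,"ty": 0,"tz": 0,"wx": 0,"wy": 0,"wz": 0,"jaw": 0.05}])

```text
time_s: 11.93
position: [0.4426, -0.1059, 0.0241]
ee_rot: [0.0, 0.024, 1.0, -0.0]
ft_force: [-0.4, -0.7, -2.1]
grip_width: 0.0596
finger_force: 25.0
```

Request:
move_arm(moves=[{"tx": -0.01,"ty": 0,"tz": 0,"wx": 0,"wy": 0,"wz": 0,"jaw": 0.05},{"tx": -0.01,"ty": 0,"tz": 0,"wx": 0,"wy": 0,"wz": 0,"jaw": 0.05},{"tx": -0.01,"ty": 0,"tz": 0,"wx": 0,"wy": 0,"wz": 0,"jaw": 0.05},{"tx": -0.01,"ty": 0,"tz": 0,"wx": 0,"wy": 0,"wz": 0,"jaw": 0.05},{"tx": -0.008,"ty": 0,"tz": 0,"wx": 0,"wy": 0,"wz": 0,"jaw": 0.05},{"tx": -0.006,"ty": 0,"tz": 0,"wx": 0,"wy": 0,"wz": 0,"jaw": 0.05},{"tx": 0,"ty": 0,"tz": 0,"wx": 0,"wy": 0,"wz": 0,"jaw": 0.05}])

```text
time_s: 12.52
position: [0.4973, -0.1081, 0.0239]
ee_rot: [0.001, 0.024, 1.0, -0.0]
ft_force: [-0.3, -0.2, -1.2]
grip_width: 0.0593
finger_force: 25.0
```

Request:
move_arm(moves=[{"tx": -0.005,"ty": 0,"tz": 0,"wx": 0,"wy": 0,"wz": 0,"jaw": 0.05},{"tx": -0.004,"ty": 0,"tz": 0,"wx": 0,"wy": 0,"wz": 0,"jaw": 0.05},{"tx": -0.002,"ty": 0,"tz": 0,"wx": 0,"wy": 0,"wz": 0,"jaw": 0.05},{"tx": 0,"ty": 0,"tz": 0,"wx": 0,"wy": 0,"wz": 0,"jaw": 0.05},{"tx": 0,"ty": 0,"tz": 0,"wx": 0,"wy": 0,"wz": 0,"jaw": 0.05}])

```text
time_s: 12.93
position: [0.5066, -0.1085, 0.0236]
ee_rot: [-0.0, 0.024, 1.0, 0.0]
ft_force: [-0.1, -0.6, -2.3]
grip_width: 0.0596
finger_force: 25.0
```

Request:
move_arm(moves=[{"tx": 0,"ty": 0,"tz": 0.002,"wx": 0,"wy": 0,"wz": 0,"jaw": 0.05},{"tx": 0,"ty": 0,"tz": 0.0015,"wx": 0,"wy": 0,"wz": 0,"jaw": 0.05},{"tx": 0,"ty": 0,"tz": 0.0005,"wx": 0,"wy": 0,"wz": 0,"jaw": 0.05},{"tx": 0,"ty": 0,"tz": 0,"wx": 0,"wy": 0,"wz": 0,"jaw": 0.05},{"tx": 0,"ty": 0,"tz": 0,"wx": 0,"wy": 0,"wz": 0,"jaw": 0.05}])

```text
time_s: 13.35
position: [0.5066, -0.1085, 0.0205]
ee_rot: [-0.0, 0.024, 1.0, -0.0]
ft_force: [-5.0, 1.2, 15.5]
grip_width: 0.0594
finger_force: 25.0
```

Seated (15 N upward). Release, rise and check.

Request:
move_arm(moves=[{"tx": 0,"ty": 0,"tz": 0,"wx": 0,"wy": 0,"wz": 0,"jaw": 0.062},{"tx": 0,"ty": 0,"tz": 0,"wx": 0,"wy": 0,"wz": 0,"jaw": 0.07},{"tx": 0,"ty": 0,"tz": 0,"wx": 0,"wy": 0,"wz": 0,"jaw": 0.077},{"tx": 0,"ty": 0,"tz": 0,"wx": 0,"wy": 0,"wz": 0,"jaw": 0.077},{"tx": 0,"ty": 0,"tz": 0,"wx": 0,"wy": 0,"wz": 0,"jaw": 0.077},{"tx": 0,"ty": 0,"tz": -0.015,"wx": 0,"wy": 0,"wz": 0,"jaw": 0.077},{"tx": 0,"ty": 0,"tz": -0.03,"wx": 0,"wy": 0,"wz": 0,"jaw": 0.077},{"tx": 0,"ty": 0,"tz": -0.035,"wx": 0,"wy": 0,"wz": 0,"jaw": 0.077},{"tx": 0,"ty": 0,"tz": -0.035,"wx": 0,"wy": 0,"wz": 0,"jaw": 0.077},{"tx": 0.02,"ty": 0,"tz": -0.035,"wx": 0,"wy": 0,"wz": 0,"jaw": 0.077},{"tx": 0.025,"ty": 0,"tz": -0.03,"wx": 0,"wy": 0,"wz": 0,"jaw": 0.077},{"tx": 0.025,"ty": 0,"tz": -0.03,"wx": 0,"wy": 0,"wz": 0,"jaw": 0.077},{"tx": 0,"ty": 0,"tz": 0,"wx": 0,"wy": 0,"wz": 0,"jaw": 0.077},{"tx": 0,"ty": 0,"tz": 0,"wx": 0,"wy": 0,"wz": 0,"jaw": 0.077},{"tx": 0,"ty": 0,"tz": 0,"wx": 0,"wy": 0,"wz": 0,"jaw": 0.077}])

```text
time_s: 14.6
position: [0.4369, -0.1051, 0.2292]
ee_rot: [-0.0, 0.024, 1.0, 0.0]
ft_force: [0.1, -0.2, -0.5]
grip_width: 0.0769
finger_force: 0.0
```

Run:
```python
from h import *
a=grab('wrist');W=cloud(a,True);cv2.imwrite('pics/w6.png',a['frame'])
print(ctrl.state()['position'])
comps(W,(.4,.6,-.2,.2),.046,.062,20)
comps(W,(.42,.6,-.17,.14),.028,.044)
comps(W,(.36,.66,-.45,-.2),.009,.04,60)
m=(abs(W[...,2]-.036)<.006)&(np.hypot(W[...,0]-.506,W[...,1]+.109)<.033);p=W[m]
print('tilt',np.linalg.lstsq(np.c_[p[:,:2],np.ones(len(p))],p[:,2],rcond=None)[0][:2])
```

```text
[ 0.43687278 -0.1050359   0.22863052]
273 [502. 282.] rect [0.5156 0.0899] [0.0201 0.022 ] 82.9 circ [0.5154 0.0893] 0.012 z 0.0528
372 [322. 285.] rect [ 0.5058 -0.109 ] [0.0216 0.0218] 83.6 circ [ 0.5063 -0.1094] 0.0119 z 0.053
274 [419. 282.] rect [ 0.5079 -0.0081] [0.0228 0.0163] 68.9 circ [ 0.5106 -0.009 ] 0.0116 z 0.053
1938 [321. 273.] rect [ 0.5035 -0.109 ] [0.0576 0.0601] 1.4 circ [ 0.505  -0.1092] 0.0307 z 0.0361
1565 [413. 272.] rect [ 0.5066 -0.0097] [0.0519 0.0593] 3.2 circ [ 0.5109 -0.0088] 0.0308 z 0.036
1454 [494. 272.] rect [0.5143 0.0909] [0.0613 0.0573] 83.2 circ [0.5155 0.0903] 0.0312 z 0.036
1687 [139. 240.] rect [ 0.4851 -0.3251] [0.1706 0.1521] 8.2 circ [ 0.4848 -0.3242] 0.1122 z 0.0153
2510 [128. 233.] rect [ 0.4483 -0.3323] [0.0607 0.0626] 9.5 circ [ 0.4479 -0.3318] 0.0403 z 0.0278
1372 [156. 293.] rect [ 0.5285 -0.313 ] [0.0591 0.0572] 76.3 circ [ 0.53   -0.3138] 0.031 z 0.016
tilt [ 0.01393009 -0.00013945]
```

View pics/w6.png

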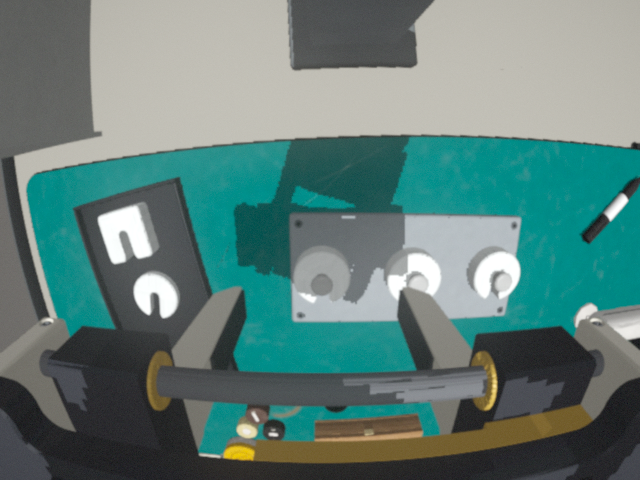

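D sits home on the stem at (321,275), about 1 mm off its axis, flat at 0.036. The square lies flat in the tray at (128,233), the other spacers are unmoved and the arm is clear.

```bash
python3 -c "
from workcell import ctrl
print(ctrl.finish_job())"
```

```text
the job is handed in; nothing more can be done
None
```

The job is handed in; the judge's result was not shown. By the last camera check the square spacer lies flat in the tray's free end, the matching thick round one sits flat on the freed right stem within about 1 mm of its axis, and the other three spacers had not moved.

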